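# Start the slide incubator

### The job

The slides are loaded; start the incubation run with light fingertip touches only: push the open lid down until it is fully shut, then switch on the heat (amber rocker) and after it the shaker (blue rocker), each by pressing its raised far end marked with a white bar, and last tap the green start key and let it spring back. Leave the black mains rocker on and the red stop key unpressed, do not shift or lift the incubator, and leave the bottles, tube rack and slide box standing where they are.

Things in the scene. Friction and masses are not known exactly. Their poses are not given: they have to be found in the camera images.
- incubator: White benchtop slide incubator, 250 mm deep (x) x 360 mm wide (y), loose on four rubber feet, about 5 kg. Origin: centre of its underside; x points away from its front, which faces the robot, y to the left, z up. Left part (y from -40 to +180 mm): heated chamber with slides under a dark grey lid. Right part (y from -180 to -44 mm): control panel.
- panel (a point): Centre of the control panel's surface, 78 mm above the bench; z is the incubator's z, the panel slopes 0.12 rad down towards the front. From far to near: dark display; three rockers 42 mm apart (from the left amber heat, blue shaker, black mains); two square keys 56 mm apart (green start left, red stop right). Nothing on it rises more than 16 mm above its surface.
- lid (a joint): Angle of the dark grey lid in rad: 0 is fully shut; starts well open. Hinge along the incubator's y at the lid's far edge, stiff: the lid stays where it is left; a few newtons near the free edge push it down onto a soft gasket. 240 mm from hinge to free edge, 220 mm wide; outer face 24 mm above the hinge axis (shut: 118 mm above the bench). A grey lip stands 13 mm out of the free edge, below that face.
- lid_edge (a point): Middle of the lid's free edge, on its outer (upper) face; moves with the lid. Its x axis points along the lid from free edge to hinge, z out of the outer face.
- lid_hinge (a point): Middle of the lid's hinge axis, 94 mm above the bench; axes as the incubator's.
- heat (a joint): Amber heat rocker, 22 mm wide (y), two 22 mm halves along x in a shallow V, pivoting in the middle. In rad: 0 is off (near end down), 0.30 is on (far end, with the white bar, fully down). Stiff: it stays where it is left, so press it right down; about 3 N near the end moves it.
- heat_on (a point): Top of the amber rocker's far half, 17 mm beyond the pivot, moves with the rocker: the spot to press. It sinks 5 mm as the rocker goes from off to on, ending 8 mm above the panel.
- shaker (a joint): Blue shaker rocker, same size and manner. In rad: 0 is off (near end down), 0.30 is on (far end, with the white bar, fully down). Stiff: it stays where it is left, so press it right down; about 3 N near the end moves it.
- shaker_on (a point): Top of the blue rocker's far half, 17 mm beyond the pivot, moves with the rocker; sinks 5 mm from off to on.
- mains (a joint): Black mains rocker, same size, already on: 0 is on (far end down, near end raised), grows to 0.30 if switched off. To be left alone.
- start_key (a joint): Green start key, 24 mm square; depth pressed in m: 0 up, 0.005 fully down; counts as tapped from 0.0025. Springs back; 1.5 N to start moving, 5 N fully down.
- start_key_top (a point): Centre of the top of the green start key, 10 mm above the panel when up; moves with it.
- stop_key (a joint): Red stop key, like the start key. To be left alone.
- bottle_blue: Loose dropper bottle, dark blue with paper band and white tip, 34 mm across, 94 mm tall; origin at the centre of its underside. Stands in front of the chamber.
- bottle_violet: Loose dropper bottle, violet with paper band and white tip, 34 mm across, 94 mm tall; origin at the centre of its underside. Stands in front of the panel.
- tube_rack: Loose orange test-tube rack, 85 mm (its x) x 200 mm (its y), 56 mm tall, 100 mm with its four tubes; origin at the centre of its underside. Stands left of the incubator.
- slide_box: Loose yellow slide box, 95 x 85 x 30 mm; origin at the centre of its underside. Lies right of the incubator.
There are look-alikes about, which are no part of the job. Of the things that look like the slide_box, the largest one is meant.

How it is judged (in metres and radians):
On the way, in this order (a step that is already met when the one before it is completed fails the run):
1. the lid is fully shut, everything else still as it was (value of joint lid below 0.03 rad and value of joint each of heat, shaker below 0.08 rad), for 0.2 s.
2. the heat is switched on (value of joint heat above 0.22 rad and value of joint lid below 0.03 rad), for 0.1 s.
3. the shaker is switched on (all of step 2 and value of joint shaker above 0.22 rad), for 0.1 s.
4. the start key is tapped (value of joint start_key above 0.0025 m), for 0.03 s.
At the end, for the whole second after the job is handed in: Lid shut (within 0.03 rad, 7 mm at its edge), heat and shaker rockers fully on (above 0.22 of 0.30 rad), mains still on, start and stop keys up, the incubator within 20 mm of its starting place, and the two bottles, tube rack and slide box upright within 25 mm of theirs (all of step 3 and value of joint each of start_key, stop_key below 0.001 m and value of joint mains below 0.05 rad and distance of incubator from where it was at the start of the episode below 0.02 m and linear speed of incubator below 0.01 m/s and distance of each of bottle_blue, bottle_violet, tube_rack, slide_box from where it was at the start of the episode below 0.025 m and angle between each of bottle_blue, bottle_violet, tube_rack, slide_box's own z axis and vertical below 0.15 rad); the robot touches nothing.
It fails at once if out of order: heat, shaker or start while the lid is open, the shaker before the heat, or start before the shaker ((value of joint lid above 0.06 rad and (value of joint any of heat, shaker above 0.15 rad or value of joint start_key above 0.0025 m)) or (value of joint shaker above 0.15 rad and value of joint heat below 0.15 rad) or (value of joint start_key above 0.0025 m and value of joint shaker below 0.15 rad)).
It fails at once if the stop key pressed, the mains rocker tipped, or the lid raised further open (value of joint stop_key above 0.002 m or value of joint mains above 0.1 rad or value of joint lid above 1.15 rad).
It fails at once if the incubator, its lid or a control struck or pressed harder than 30 N (contact force between any of the arm, the fingers and incubator above 30 N).
It fails at once if the incubator shifted more than 20 mm, lifted or tipped (distance of incubator from where it was at the start of the episode above 0.02 m or height (world z) of incubator above 0.008 m or angle between incubator's own z axis and vertical above 0.04 rad).
It fails at once if a bottle, the tube rack or the slide box moved more than 25 mm, lifted or tipped (distance of any of bottle_blue, bottle_violet, tube_rack, slide_box from where it was at the start of the episode above 0.025 m or height (world z) of any of bottle_blue, bottle_violet, tube_rack, slide_box above 0.015 m or angle between any of bottle_blue, bottle_violet, tube_rack, slide_box's own z axis and vertical above 0.3 rad).
It also fails if it takes over 54 s, if anything falls off the work surface, if the arm or the gripper's body presses on something with over 40 N, if the wrist force passes 120 N, or if a joint passes its speed limit or range.

### The arm

A 6-joint arm with a two-finger parallel gripper is mounted at the origin on the work surface. World frame = base frame: x ahead of the robot, y to its left, z up, the work surface at z = 0. Lengths are in m, angles in degrees, forces in N, time in s.
With the tool pointing down it reaches from about 0.375 to 0.9 m from the base axis. Payload 3.1 kg.
Tool frame: the origin (TCP) lies at the very end of the fingers, on their centre line; the grasp point (between the pads) lies 19 mm behind it (bot.hold_point_z is the z of the grasp point in the tool frame, in m); z points along the fingers, y is the line along which they close (so a half turn about z gives the same grasp; the last joint's range is limited). The gripper opens to 87 mm and grips with 3 to 60 N. Pads are 19 mm wide; open, the fingers measure 117 mm over their backs; the gripper's body (75 mm by 190 mm) begins 51 mm behind the grasp point.
Start: joints at [-87.061, 30.224, 82.088, -0, 67.689, -10.227], TCP at [0.142, -0.609, 0.223] pointing down, gripper open.
Joint ranges: [-176.69, 176.69], [-43.24, 126.21], [12.49, 139.97], [-82, 262], [0, 151.66], [-163.58, 163.58]. Speed limits (degrees/s): [159.86, 159.86, 180, 180, 180, 180].

### API

Orientations are given as a 3x3 rotation matrix whose columns are the frame's x, y, z axes.
In Python, from rig import bot, capture, camera_model gives the robot as it stands.
- The arm moves only by the tool apply_moves, never from a script. Its argument "plan" is text: rows parted by semicolons, each of 6 numbers parted by spaces: the shift along the tool's x, y, z in units of 0.05 m (1.0 is 0.05 m), then the turn, a rotation vector about the tool's x, y, z in units of 360 degrees (1.0 is 360 degrees). In form: dx dy dz ax ay az; .... A call has 1 to 10 rows; each row shifts and turns the commanded pose from where the row before left it, along the tool's axes as they then stand; what a row does not reach is not made up. A row lasts 1/12 s, in which the tool goes at most 41.7 mm and 7.16 degrees, less where a joint would pass 70% of its speed; a pose out of reach is approached as far as the arm can. A call with a number of a shift or a turn outside -1 to 1 is refused whole. A call with a gripper value outside its range is refused whole. "gripper" is the gripper command: -1 is shut, 1 is fully open, values between are in proportion, set as the call begins (left out, the last holds). The fingers move at their own pace and stop on an object; the grip force is fixed at half the most. Time passes only in rows, so rows that do not move let the fingers close. It gives the time, the measured TCP pose, the force, the opening and the grip force at its end, in the units of the state.
- bot.read_state(): the state, without advancing time (a new reading comes with each control period).
- capture(name): name is "scene" or "top"; returns the picture (384x512x3 uint8, red, green, blue); there is no depth.
- camera_model(name): a dict with "vertical_fov" (degrees; the focal length in pixels is half the picture's height over the tangent of half this angle, whatever the lens; pixels are square), "cx", "cy" (the principal point, pixels), "position" and "rotation" of the camera in the world. Camera axes: x right, y down, z forward; pixel columns grow to the right and rows downward; lengths in m; the calibration is good to about 2 mm. A picture is of the moment at which its call begins. camera_model takes no time and is no camera call.
- bot.hand_in(): hands the job in; it is judged then, once.
The state is a dict: "time_s": time; "joint_positions": joint angles; "qvel": joint speeds; "tau": joint torques, N m; "position": TCP position; "tcp_rot": TCP orientation; "force": force on the tool from outside, world axes, zero at the start; "moment": the same for the moment, N m; "opening": opening from 0.0 (shut) to 1.0 (fully open); "grasp_force": force on a finger pad.
Only numpy, scipy, OpenCV 4.12 (cv2) and the standard library are available. Lean on these libraries where they do the work, as an engineer would, in place of code of your own. Each camera call takes 0.05 s, during which the arm holds its last target. There are 200 camera calls.

## Working session

There is one attempt and no reset: what is moved stays moved. The work goes in short steps, Python scripts to look and compute and a tool call to move; the robot and the scene stay as the last step left them, time stands still between calls to the robot, and variables do not carry over. Pictures are saved under pics/ and viewed, at most 10 in all, crops included, and the job is handed in when it is done.

Besides the shell and the picture viewer there is one more tool, called after "Emit:" as a command line: name --argument value ..., lists and objects as JSON in quotes. apply_moves: Moves the arm, as the interface text tells. Its arguments: {"type":"object","properties":{"plan":{"type":"string"},"gripper":{"type":"number"}},"required":["plan"]}

```bash
mkdir -p pics; ls
python3 - <<'E'
from rig import bot,capture,camera_model
import cv2,numpy as np
for n in("scene","top"):
    im=capture(n); np.save(f"pics/{n}.npy",im)
    cv2.imwrite(f"pics/{n}0.png",cv2.resize(im[:,:,::-1],(800,600),interpolation=cv2.INTER_CUBIC))
    print(n,camera_model(n))
print(bot.read_state())
E
```

```text
pics
scene {'vertical_fov': 49.877802338585575, 'cx': 252.200910800459, 'cy': 190.25668446323112, 'position': array([-0.22834859,  0.53763046,  0.99983925]), 'rotation': array([[-0.55551367, -0.57886608,  0.59692431],
       [-0.83148064,  0.38095664, -0.40436615],
       [ 0.00667157, -0.72096193, -0.69294256]])}
top {'vertical_fov': 48.17507332873503, 'cx': 257.7427144698702, 'cy': 187.35184832609013, 'position': array([0.38437019, 0.0264066 , 1.19363868]), 'rotation': array([[-0.01193448, -0.99199638,  0.125701  ],
       [-0.99984084,  0.01017157, -0.01465712],
       [ 0.01326124, -0.12585592, -0.99195989]])}
{'time_s': 0.1, 'joint_positions': array([-8.70602202e+01,  3.02739015e+01,  8.21497365e+01,  1.54469419e-03,
        6.76893658e+01, -1.02269336e+01]), 'qvel': array([ 0.03795243, -0.11917464, -0.21907053, -0.02885346,  0.0440928 ,
        0.01538548]), 'tau': array([-5.62209825e-04, -4.40985811e+01, -1.77150840e+01,  6.34516636e-02,
        5.33858326e-02, -4.16345631e-05]), 'position': array([ 0.14237123, -0.60788621,  0.22166284]), 'tcp_rot': array([[ 9.73713753e-01,  2.27775157e-01, -7.62423904e-05],
       [ 2.27774861e-01, -9.73711830e-01,  1.97096992e-03],
       [ 3.74699865e-04, -1.93652662e-03, -9.99998055e-01]]), 'force': array([-0.62392175,  0.05455658, -0.5926184 ]), 'moment': array([0.03270273, 0.0261674 , 0.00816039]), 'grasp_force': 0.0, 'opening': 0.9980035399379378}
```

View pics/scene0.png

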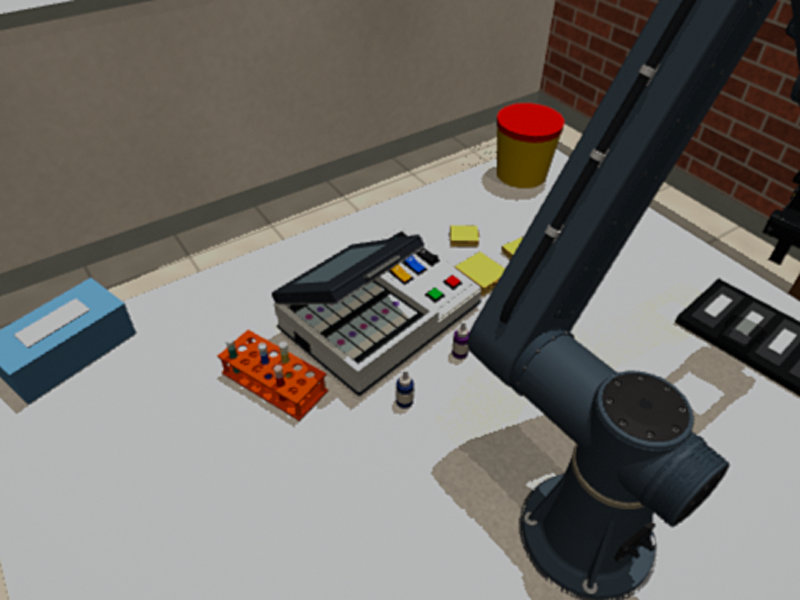

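View pics/top0.png

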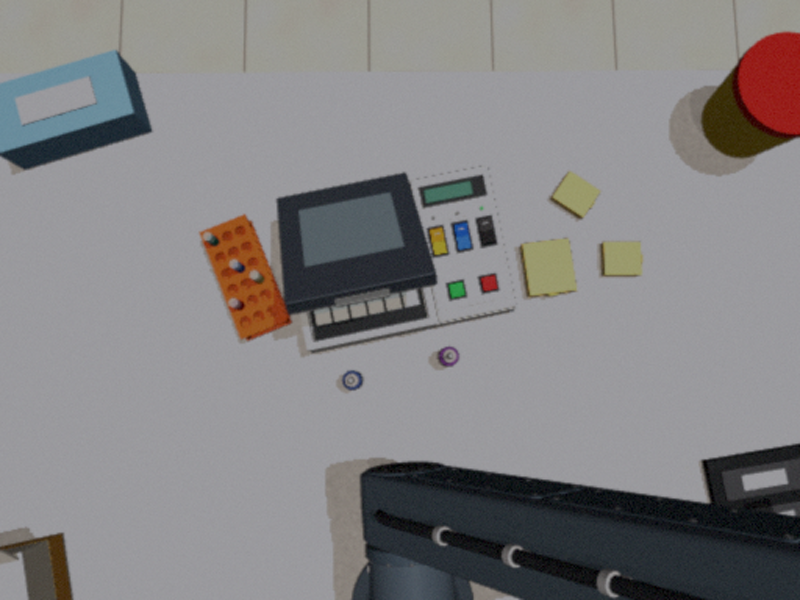

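Top view: the incubator is in the middle. The lid spans (278–436, 176–310), the amber/blue/black rockers are at (438,241), (462,236) and (487,231), the green/red keys at (457,290) and (489,283), and the bottles at (352,380) and (448,356). There are three yellow boxes, at (548,267), (576,195) and (622,258). The largest, (548,267), just right of the incubator, is the slide_box, and I only have to keep clear of it.

```bash
cat > h.py <<'E'
import numpy as np,cv2
from rig import camera_model
M={n:camera_model(n) for n in("scene","top")}
def K(n):
    m=M[n];f=192/np.tan(np.radians(m["vertical_fov"]/2));return f,m["cx"],m["cy"]
def ray(n,p):
    f,cx,cy=K(n);d=M[n]["rotation"]@np.array([(p[0]-cx)/f,(p[1]-cy)/f,1]);return M[n]["position"],d/np.linalg.norm(d)
def plane(n,p,z):
    o,d=ray(n,p);return o+d*(z-o[2])/d[2]
def tri(a,b):
    A=np.zeros((3,3));B=np.zeros(3)
    rs=[ray("scene",a),ray("top",b)]
    for o,d in rs:
        P=np.eye(3)-np.outer(d,d);A+=P;B+=P@o
    x=np.linalg.solve(A,B);return x,[np.linalg.norm((np.eye(3)-np.outer(d,d))@(x-o)) for o,d in rs]
def proj(n,X):
    f,cx,cy=K(n);c=M[n]["rotation"].T@(np.asarray(X)-M[n]["position"]);return np.array([cx+f*c[0]/c[2],cy+f*c[1]/c[2]])
E
python3 - <<'E'
from h import *
R={"amber":((12,30),150,90),"blue":((100,125),150,60),"green":((50,75),130,60),"red":((174,186),150,70),"yellow":((24,36),60,110),"orange":((4,12),170,110),"violet":((130,160),60,20)}
for n,box in(("scene",(135,130,350,275)),("top",(120,100,420,260))):
    im=np.load(f"pics/{n}.npy");h=cv2.cvtColor(im,cv2.COLOR_RGB2HSV).astype(int)
    for k,((a,b),s,v) in R.items():
        hh=h[...,0]
        m=((hh>=a)&(hh<=b)&(h[...,1]>s)&(h[...,2]>v)).astype(np.uint8)
        z=np.zeros_like(m);z[box[1]:box[3],box[0]:box[2]]=1;m*=z
        N,_,st,c=cv2.connectedComponentsWithStats(m)
        print(n,k,[(c[i].round(1).tolist(),int(st[i,4])) for i in range(1,N) if st[i,4]>12])
a=np.load("pics/scene.npy")[135:261,168:336,::-1];cv2.imwrite("pics/sc.png",cv2.resize(a,(800,600),interpolation=cv2.INTER_CUBIC))
b=np.load("pics/top.npy")[100:250,170:370,::-1];cv2.imwrite("pics/tc.png",cv2.resize(b,(800,600),interpolation=cv2.INTER_CUBIC))
E
```

```text
scene amber [([297.0, 149.3], 127), ([327.5, 157.4], 46), ([307.7, 172.6], 337), ([256.0, 174.4], 69)]
scene blue [([264.9, 168.9], 62), ([260.2, 247.1], 13)]
scene green [([278.1, 187.4], 38)]
scene red []
scene yellow [([296.5, 148.6], 179), ([327.7, 156.9], 66), ([307.6, 171.9], 405)]
scene orange [([175.3, 239.9], 1544)]
scene violet [([225.0, 213.3], 14), ([295.2, 216.5], 53), ([293.6, 227.0], 21)]
top amber [([155.6, 176.7], 1344), ([280.0, 154.2], 134)]
top blue [([295.5, 150.8], 137)]
top green [([291.9, 185.1], 87)]
top red []
top yellow [([368.4, 123.9], 477), ([351.1, 170.7], 1009), ([280.9, 158.0], 65), ([398.1, 165.0], 493)]
top orange [([151.0, 149.8], 205), ([152.9, 163.3], 269), ([133.2, 157.2], 17), ([170.7, 195.0], 422), ([145.6, 174.5], 69), ([153.4, 182.9], 122), ([160.7, 203.6], 102)]
top violet [([286.2, 227.8], 59)]
```

View pics/sc.png

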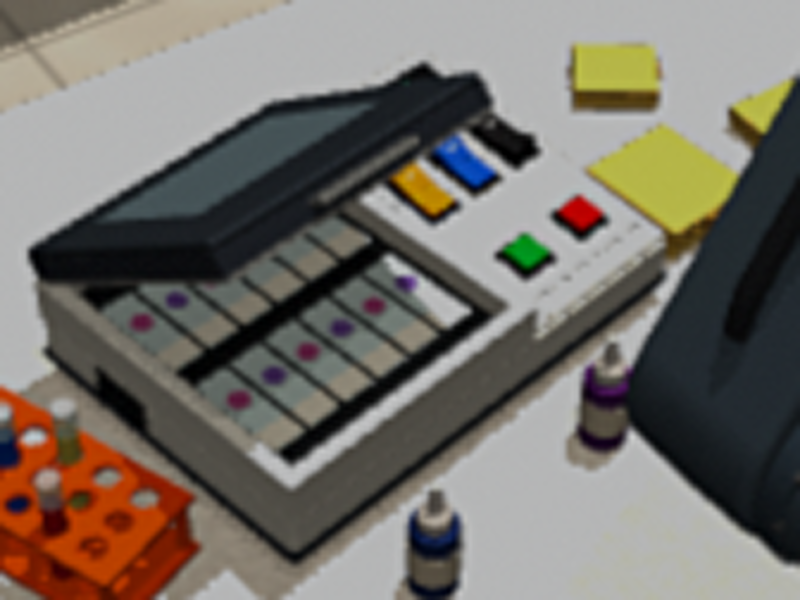

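View pics/tc.png

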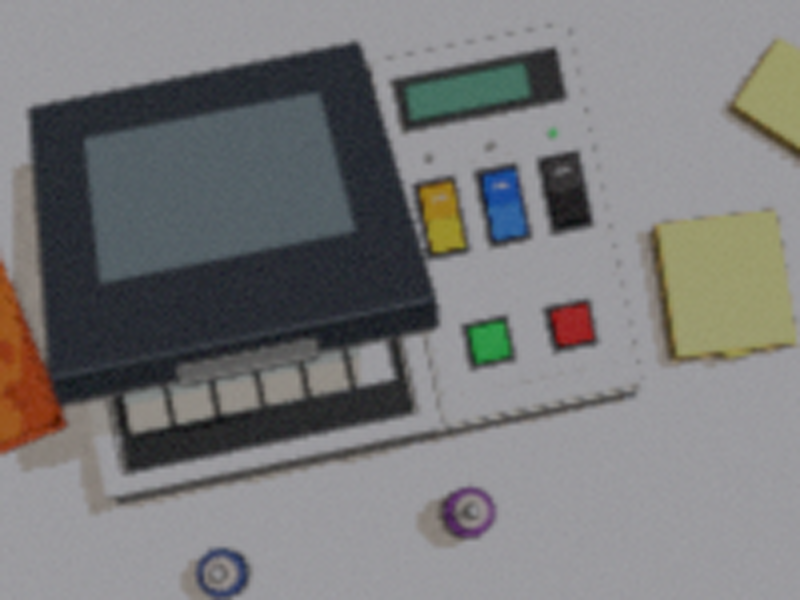

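Crops: in the scene crop, the lid's outer free-edge corners are at about (205,238) left and (475,77) right. In the top crop they are at about (52,372) and (435,300). The keys and rockers show clearly in both, and the largest yellow box (top crop 725,285) is confirmed as the slide_box. Next I'll triangulate.

```bash
cat >> h.py <<'E'
def S(u,v):return (168+u/4.762-.4,135+v/4.762-.4)
def T(u,v):return (170+u/4-.4,100+v/4-.4)
E
python3 - <<'E'
from h import *
np.set_printoptions(precision=4,suppress=True)
P={}
for k,a,b in[("green",S(525,252),T(490,342)),("red",S(580,214),T(571,325)),("amber",S(423,191),T(442,216)),("blue",S(465,162),T(503,204)),("black",S(505,140),T(566,191)),
 ("lidL",S(205,238),T(52,372)),("lidR",S(475,77),T(435,300)),("lidHL",S(35,245),T(31,107)),("botL",S(293,480),T(97,486)),("tipB",S(435,495),T(219,573)),("tipV",S(613,350),T(469,511))]:
    P[k],e=tri(a,b);print(k,P[k],e[0].round(4))
for k,b,z in[("green",T(490,342),.082),("red",T(571,325),.082),("amber",T(442,216),.09),("blue",T(503,204),.09),("black",T(566,191),.09)]: print(k,plane("top",b,z))
for d in(P["amber"]-P["black"],P["green"]-P["red"],P["lidL"]-P["lidR"],P["amber"]-(0)):print(np.degrees(np.arctan2(-d[0],d[1])),np.hypot(*d[:2]))
E
```

```text
green [ 0.5319 -0.0796  0.0755] 0.0012
red [ 0.5421 -0.1337  0.0758] 0.0005
amber [ 0.6139 -0.0497  0.085 ] 0.0003
blue [ 0.6208 -0.0899  0.0877] 0.0
black [ 0.6306 -0.1325  0.0813] 0.0001
lidL [0.4948 0.1795 0.2505] 0.0014
lidR [ 0.5336 -0.0327  0.2466] 0.0016
lidHL [0.6798 0.2139 0.1181] 0.001
botL [0.4358 0.1705 0.0959] 0.0043
tipB [0.3831 0.0977 0.0854] 0.0008
tipV [ 0.4198 -0.0642  0.0858] 0.0008
green [ 0.5302 -0.0799  0.082 ]
red [ 0.5409 -0.1332  0.082 ]
amber [ 0.6127 -0.0495  0.09  ]
blue [ 0.6203 -0.0897  0.09  ]
black [ 0.6287 -0.1313  0.09  ]
11.42442306218635 0.08447630660178328
10.701185123014135 0.055137499501560557
10.379896126504793 0.21568316159827078
-94.62402978523644 0.6159114303558011
```

```bash
cat > w.py <<'E'
import numpy as np,sys
from rig import bot
O=np.array([.5955,.018,0]);c,s=np.cos(np.radians(11)),np.sin(np.radians(11));R=np.array([[c,-s,0],[s,c,0],[0,0,1]])
def where():
    st=bot.read_state();p=np.array(st["position"]);L=R.T@(p-O)
    print("t",round(st["time_s"],2),"local mm",(L*1e3).round(1),"F",np.round(st["force"],1),"yaw",round(np.degrees(np.arctan2(*st["tcp_rot"][[1,0],0])),2))
    return st,p,L
def to(x,y,z):
    st,p,_=where();d=st["tcp_rot"].T@(O+R@(np.array([x,y,z])/1e3)-p)
    print("->",(x,y,z),"units",(d/.05).round(2))
if __name__=="__main__":
    a=list(map(float,sys.argv[1:]))
    for i in range(0,len(a),3):to(*a[i:i+3])
    if not a:where()
E
python3 w.py -39 70 330
```

```text
t 0.1 local mm [-564.2 -527.9  221.7] F [-0.6  0.1 -0.6] yaw 13.17
-> (-39.0, 70.0, 330.0) units [ 10.95 -11.56  -2.14]
```

Emit:
apply_moves --plan "0 0 -0.8 0 0 0.006;0 0 -0.8 0 0 0;0 0 -0.6 0 0 0;0 0 0 0 0 0" --gripper -1

```text
time_s: 0.43
position: [0.1427, -0.6122, 0.3401]
tcp_rot: [[0.982, 0.191, 0.001], [0.191, -0.981, -0.014], [-0.002, 0.014, -1.0]]
force: [0.2, -0.4, 0.3]
opening: 0.785
grasp_force: 0.0
```

```bash
python3 w.py -39 70 330
```

```text
t 0.43 local mm [-564.7 -532.2  340.1] F [ 0.2 -0.4  0.3] yaw 11.02
-> (-39.0, 70.0, 330.0) units [ 1.052e+01 -1.204e+01  1.000e-02]
```

Emit:
apply_moves --plan "0.5 -0.6 0 0 0 0;0.5 -0.6 0 0 0 0;0.5 -0.6 0 0 0 0;0.5 -0.6 0 0 0 0;0.5 -0.6 0 0 0 0;0.5 -0.6 0 0 0 0;0.5 -0.6 0 0 0 0;0.5 -0.6 0 0 0 0;0.5 -0.6 0 0 0 0;0.5 -0.6 0 0 0 0"

```text
time_s: 1.27
position: [0.3307, -0.2641, 0.3319]
tcp_rot: [[0.982, 0.19, -0.001], [0.19, -0.982, 0.001], [-0.0, -0.001, -1.0]]
force: [0.5, 0.3, -0.0]
opening: 0.044
grasp_force: 0.0
```

Emit:
apply_moves --plan "0.55 -0.6 0 0 0 0;0.55 -0.6 0 0 0 0;0.55 -0.6 0 0 0 0;0.55 -0.6 0 0 0 0;0.55 -0.6 0 0 0 0;0.55 -0.6 0 0 0 0;0.55 -0.6 0 0 0 0;0.5 -0.6 0 0 0 0;0.5 -0.5 0 0 0 0;0 0 0 0 0 0"

```text
time_s: 2.1
position: [0.5203, 0.0451, 0.3317]
tcp_rot: [[0.98, 0.197, 0.002], [0.197, -0.98, 0.003], [0.002, -0.003, -1.0]]
force: [0.9, 0.1, 0.9]
opening: 0.01
grasp_force: 0.0
```

```bash
python3 w.py -39 70 260
python3 - <<'E'
from rig import capture
import cv2
for n in("top",):
    im=capture(n);cv2.imwrite(f"pics/{n}1.png",cv2.resize(im[60:300,100:420,::-1],(800,600),interpolation=cv2.INTER_CUBIC))
E
```

```text
t 2.1 local mm [-68.6  41.  331.7] F [0.9 0.1 0.9] yaw 11.34
-> (-39.0, 70.0, 260.0) units [ 0.59 -0.57  1.44]
```

View pics/top1.png

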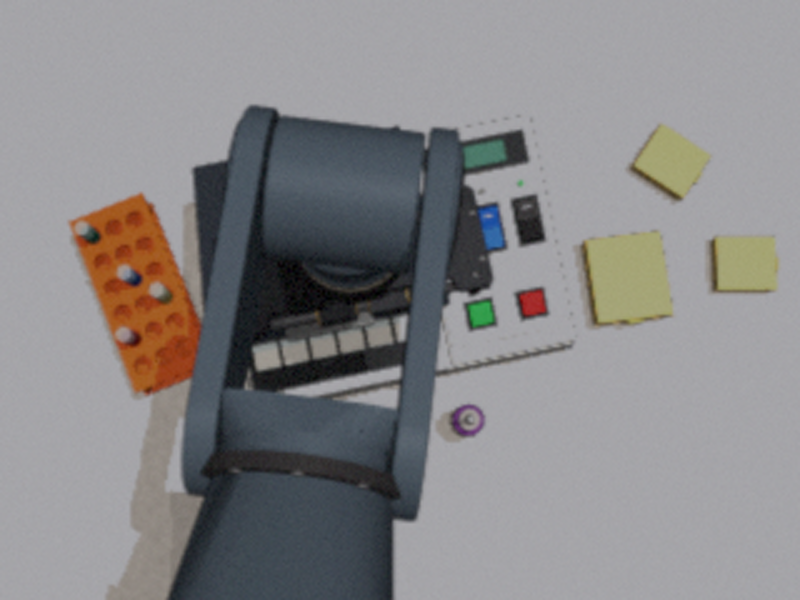

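The arm is above the lid and nothing has been disturbed. I'll move over the contact spot.

Emit:
apply_moves --plan "0.3 -0.3 0 0 0 0;0.25 -0.2 0.3 0 0 0;0 0 0.5 0 0 0;0 0 0.4 0 0 0;0 0 0 0 0 0;0 0 0 0 0 0"

```text
time_s: 2.65
position: [0.5388, 0.0689, 0.2714]
tcp_rot: [[0.982, 0.19, -0.004], [0.19, -0.982, -0.0], [-0.004, -0.001, -1.0]]
force: [0.3, -1.0, -0.2]
opening: 0.003
grasp_force: 0.0
```

```bash
python3 w.py -39 70 235
```

```text
t 2.65 local mm [-46.   60.8 271.4] F [ 0.3 -1.  -0.2] yaw 10.94
-> (-39.0, 70.0, 235.0) units [ 0.14 -0.18  0.73]
```

Emit:
apply_moves --plan "0.1 0 0.1 0 0 0;0 0 0.1 0 0 0;0 0 0.1 0 0 0;0 0 0.06 0 0 0;0 0 0.06 0 0 0;0 0 0.06 0 0 0;0 0 0.06 0 0 0;0 0 0.06 0 0 0"

```text
time_s: 3.32
position: [0.5451, 0.0709, 0.2423]
tcp_rot: [[0.982, 0.191, 0.0], [0.191, -0.982, -0.0], [0.0, 0.0, -1.0]]
force: [0.2, -0.1, -0.4]
opening: 0.009
grasp_force: 0.0
```

```bash
python3 w.py -39 70 235
```

```text
t 3.32 local mm [-39.4  61.5 242.3] F [ 0.2 -0.1 -0.4] yaw 11.01
-> (-39.0, 70.0, 235.0) units [ 0.01 -0.17  0.15]
```

Emit:
apply_moves --plan "0 0 0.06 0 0 0;0 0 0.06 0 0 0;0 0 0.06 0 0 0;-0.04 0 0.06 0 0 0;-0.04 0 0.06 0 0 0;-0.04 0 0.06 0 0 0;-0.04 0 0.06 0 0 0"

```text
time_s: 3.9
position: [0.537, 0.0692, 0.2214]
tcp_rot: [[0.982, 0.191, 0.0], [0.191, -0.982, -0.0], [0.0, 0.0, -1.0]]
force: [-1.0, -0.4, 1.6]
opening: 0.002
grasp_force: 0.8
```

```bash
python3 w.py -59 61 209
```

```text
t 3.9 local mm [-47.7  61.4 221.4] F [-1.  -0.4  1.6] yaw 11.01
-> (-59.0, 61.0, 209.0) units [-0.23  0.01  0.25]
```

Emit:
apply_moves --plan "-0.08 0 0.08 0 0 0;-0.08 0 0.08 0 0 0;-0.08 0 0.09 0 0 0;-0.06 0 0.1 0 0 0;-0.06 0 0.1 0 0 0;-0.06 0 0.1 0 0 0"

```text
time_s: 4.4
position: [0.5163, 0.0652, 0.1935]
tcp_rot: [[0.982, 0.191, -0.0], [0.191, -0.982, -0.0], [-0.0, 0.0, -1.0]]
force: [0.5, 0.2, 0.9]
opening: 0.006
grasp_force: 0.6
```

```bash
python3 w.py -74 61 180
python3 - <<'E'
from rig import capture
import cv2
im=capture("scene");cv2.imwrite("pics/s2.png",cv2.resize(im[100:280,150:390,::-1],(800,600),interpolation=cv2.INTER_CUBIC))
E
```

```text
t 4.4 local mm [-68.7  61.4 193.5] F [0.5 0.2 0.9] yaw 11.0
-> (-74.0, 61.0, 180.0) units [-0.11  0.01  0.27]
```

View pics/s2.png

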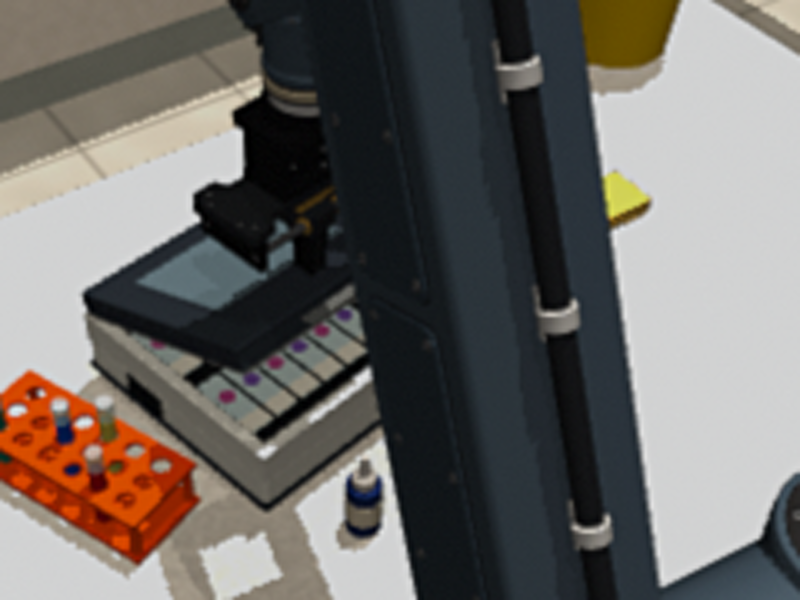

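The fingers are on the lid and it is closing: its left free corner is now at about (240,360) in the crop. The rack and blue bottle have not moved. I'll carry on.

Emit:
apply_moves --plan "-0.04 0 0.1 0 0 0;-0.04 0 0.1 0 0 0;-0.04 0 0.1 0 0 0;-0.04 0 0.1 0 0 0;-0.04 0 0.1 0 0 0;-0.04 0 0.1 0 0 0;-0.03 0 0.1 0 0 0;-0.03 0 0.1 0 0 0;-0.03 0 0.1 0 0 0;-0.03 0 0.1 0 0 0"

```text
time_s: 5.28
position: [0.4989, 0.0619, 0.1435]
tcp_rot: [[0.982, 0.191, 0.0], [0.191, -0.982, 0.0], [0.0, -0.0, -1.0]]
force: [-1.0, 0.5, 1.0]
opening: 0.003
grasp_force: 0.6
```

```bash
python3 w.py -90 61 118
```

```text
t 5.28 local mm [-86.5  61.5 143.5] F [-1.   0.5  1. ] yaw 11.0
-> (-90.0, 61.0, 118.0) units [-0.07  0.01  0.51]
```

Emit:
apply_moves --plan "-0.02 0 0.08 0 0 0;-0.01 0 0.07 0 0 0;-0.01 0 0.06 0 0 0;0 0 0.05 0 0 0;0 0 0.05 0 0 0;0 0 0.04 0 0 0;0 0 0.04 0 0 0;0 0 0.03 0 0 0"

```text
time_s: 5.95
position: [0.497, 0.0615, 0.1229]
tcp_rot: [[0.982, 0.191, -0.0], [0.191, -0.982, -0.0], [-0.0, 0.0, -1.0]]
force: [-0.6, -0.2, 1.0]
opening: 0.003
grasp_force: 0.4
```

Emit:
apply_moves --plan "0 0 0.02 0 0 0;0 0 0.02 0 0 0;0 0 0.02 0 0 0;0 0 0 0 0 0"

```text
time_s: 6.28
position: [0.4971, 0.0615, 0.1199]
tcp_rot: [[0.982, 0.191, 0.0], [0.191, -0.982, 0.0], [0.0, 0.0, -1.0]]
force: [-0.0, 0.5, 0.4]
opening: 0.009
grasp_force: 0.0
```

```bash
python3 w.py -90 61 118
```

```text
t 6.28 local mm [-88.3  61.5 119.9] F [-0.   0.5  0.4] yaw 11.0
-> (-90.0, 61.0, 118.0) units [-0.03  0.01  0.04]
```

Emit:
apply_moves --plan "0 0 0.02 0 0 0;0 0 0.02 0 0 0;0 0 0 0 0 0"

```text
time_s: 6.53
position: [0.4972, 0.0615, 0.1184]
tcp_rot: [[0.982, 0.191, 0.0], [0.191, -0.982, -0.0], [0.0, 0.0, -1.0]]
force: [-0.4, -0.2, 4.4]
opening: 0.006
grasp_force: 1.8
```

Emit:
apply_moves --plan "0 0 0.01 0 0 0;0 0 0.01 0 0 0;0 0 0 0 0 0"

```text
time_s: 6.78
position: [0.4972, 0.0615, 0.1183]
tcp_rot: [[0.982, 0.191, 0.001], [0.191, -0.982, -0.0], [0.001, 0.0, -1.0]]
force: [-2.7, -0.4, 11.9]
opening: 0.002
grasp_force: 5.6
```

Emit:
apply_moves --plan "0 0 0.01 0 0 0;0 0 0.01 0 0 0;0 0 0 0 0 0"

```text
time_s: 7.03
position: [0.4972, 0.0615, 0.1182]
tcp_rot: [[0.982, 0.191, 0.001], [0.191, -0.982, -0.0], [0.001, 0.001, -1.0]]
force: [-3.7, 0.1, 18.0]
opening: 0.006
grasp_force: 9.3
```

Lid shut: the tip stopped at 118.2 mm and the force rose to 18 N. Next is the heat rocker, at about local (22,-70).

Emit:
apply_moves --plan "0 0 -0.05 0 0 0;0 0 -0.35 0 0 0;0 0 -0.5 0 0 0;0.5 0.6 0 0 0 0;0.5 0.6 0 0 0 0;0.5 0.6 0 0 0 0;0.4 0.5 0 0 0 0;0.3 0.3 0 0 0 0;0 0 0 0 0 0;0 0 0 0 0 0"

```text
time_s: 7.87
position: [0.6301, -0.0459, 0.1603]
tcp_rot: [[0.982, 0.19, -0.0], [0.19, -0.982, 0.0], [-0.0, -0.0, -1.0]]
force: [-0.5, -0.3, 0.4]
opening: 0.003
grasp_force: 0.0
```

```bash
python3 w.py 22 -70 94
python3 - <<'E'
from rig import capture
import cv2
im=capture("scene");cv2.imwrite("pics/s3.png",cv2.resize(im[100:280,150:390,::-1],(800,600),interpolation=cv2.INTER_CUBIC))
E
```

```text
t 7.87 local mm [ 21.8 -69.3 160.3] F [-0.5 -0.3  0.4] yaw 10.92
-> (22.0, -70.0, 94.0) units [0.   0.01 1.33]
```

View pics/s3.png

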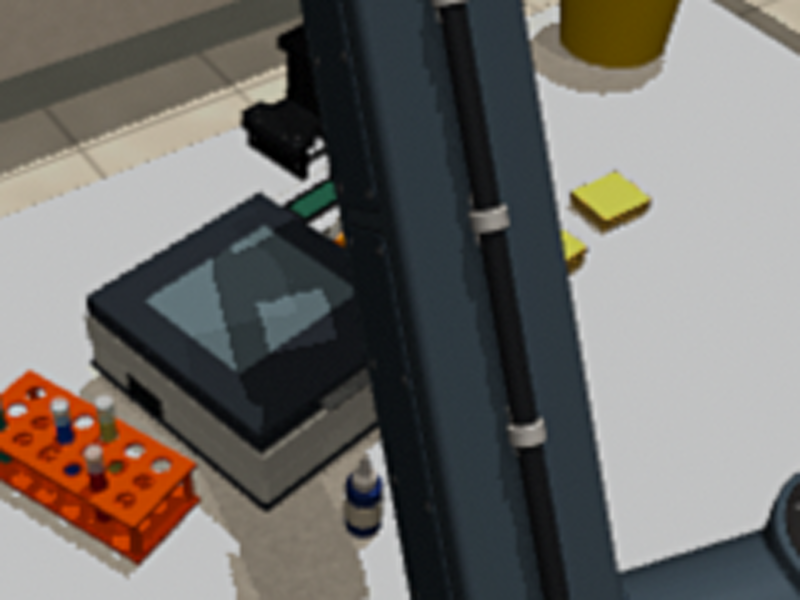

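The lid lies flat and the incubator's base is where it was. I'll descend onto the amber rocker.

Emit:
apply_moves --plan "0 0 0.4 0 0 0;0 0 0.4 0 0 0;0 0 0.3 0 0 0;0 0 0.1 0 0 0;0 0 0 0 0 0;0 0 0.04 0 0 0;0 0 0.04 0 0 0;0 0 0.04 0 0 0;0 0 0 0 0 0"

```text
time_s: 8.67
position: [0.6306, -0.0451, 0.0959]
tcp_rot: [[0.982, 0.191, 0.002], [0.191, -0.982, -0.0], [0.002, 0.001, -1.0]]
force: [0.8, 1.1, 0.9]
opening: 0.007
grasp_force: 0.7
```

Emit:
apply_moves --plan "0 0 0.03 0 0 0;0 0 0.03 0 0 0;0 0 0.02 0 0 0;0 0 0 0 0 0"

```text
time_s: 9.0
position: [0.6309, -0.0454, 0.0916]
tcp_rot: [[0.982, 0.191, 0.003], [0.191, -0.982, -0.001], [0.002, 0.001, -1.0]]
force: [2.5, 0.2, 2.9]
opening: 0.004
grasp_force: 1.5
```

Emit:
apply_moves --plan "0 0 0.02 0 0 0;0 0 0.02 0 0 0;0 0 0 0 0 0"

```text
time_s: 9.25
position: [0.6307, -0.0455, 0.09]
tcp_rot: [[0.982, 0.191, 0.002], [0.191, -0.982, -0.001], [0.002, 0.001, -1.0]]
force: [2.2, 0.4, 6.6]
opening: 0.004
grasp_force: 3.4
```

Emit:
apply_moves --plan "0 0 0.02 0 0 0;0 0 0.01 0 0 0;0 0 0 0 0 0"

```text
time_s: 9.5
position: [0.6308, -0.0455, 0.0897]
tcp_rot: [[0.982, 0.191, 0.002], [0.191, -0.982, -0.001], [0.002, 0.001, -1.0]]
force: [-1.1, 0.8, 14.0]
opening: 0.0
grasp_force: 6.7
```

Emit:
apply_moves --plan "0 0 0.01 0 0 0;0 0 0.01 0 0 0;0 0 0 0 0 0"

```text
time_s: 9.75
position: [0.6308, -0.0455, 0.0896]
tcp_rot: [[0.982, 0.191, 0.003], [0.191, -0.982, -0.001], [0.003, 0.001, -1.0]]
force: [-1.8, 0.7, 17.9]
opening: 0.006
grasp_force: 8.8
```

Emit:
apply_moves --plan "0 0 -0.1 0 0 0;0 0 -0.4 0 0 0;0 0 -0.2 0 0 0;0 0.42 0 0 0 0;0 0.42 0 0 0 0;0 0 0 0 0 0;0 0 0 0 0 0;0 0 0 0 0 0"

```text
time_s: 10.42
position: [0.6365, -0.0859, 0.1207]
tcp_rot: [[0.982, 0.19, -0.003], [0.19, -0.982, 0.001], [-0.003, -0.002, -1.0]]
force: [-0.7, 0.5, 0.4]
opening: 0.006
grasp_force: 0.0
```

```bash
python3 w.py 22 -111.5 95
python3 - <<'E'
from rig import capture
import cv2
im=capture("top");cv2.imwrite("pics/t4.png",cv2.resize(im[100:250,170:370,::-1],(800,600),interpolation=cv2.INTER_CUBIC))
E
```

```text
t 10.42 local mm [  20.5 -109.8  120.7] F [-0.7  0.5  0.4] yaw 10.98
-> (22.0, -111.5, 95.0) units [0.03 0.03 0.51]
```

View pics/t4.png

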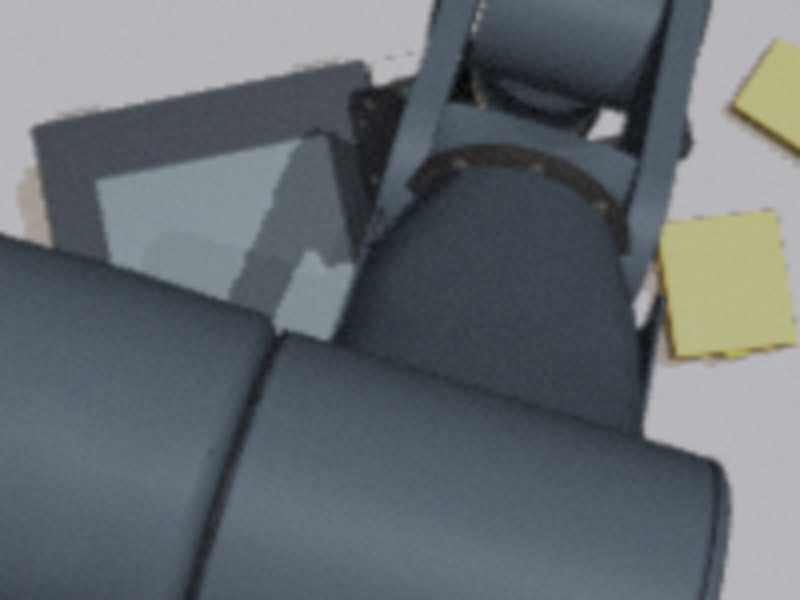

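Camera view blocked by the arm. Before touching the shaker I'll move aside to the right and confirm that the heat rocker is on.

Emit:
apply_moves --plan "0 0 -0.6 0 0 0;0 0 -0.6 0 0 0;0 0.7 0 0 0 0;0 0.8 0 0 0 0;0 0.8 0 0 0 0;0 0.8 0 0 0 0;0 0.8 0 0 0 0;0 0.8 0 0 0 0;0 0.8 0 0 0 0;0 0.5 0 0 0 0"

```text
time_s: 11.3
position: [0.6949, -0.3841, 0.1808]
tcp_rot: [[0.982, 0.19, -0.0], [0.19, -0.982, -0.001], [-0.001, 0.001, -1.0]]
force: [0.3, -0.4, 0.4]
opening: 0.007
grasp_force: 0.0
```

```bash
python3 w.py 22 -111.5 120
python3 - <<'E'
from rig import capture
import cv2,numpy as np
a=capture("scene")[135:215,230:310,::-1];b=capture("top")[115:215,255:355,::-1]
f=lambda i:cv2.resize(i,(400,400),interpolation=cv2.INTER_CUBIC)
o=np.load("pics/scene.npy")[135:215,230:310,::-1];p=np.load("pics/top.npy")[115:215,255:355,::-1]
cv2.imwrite("pics/c5.png",cv2.resize(np.vstack([np.hstack([f(o),f(p)]),np.hstack([f(a),f(b)])]),(600,600)))
E
```

```text
t 11.3 local mm [  20.9 -413.7  180.8] F [ 0.3 -0.4  0.4] yaw 10.93
-> (22.0, -111.5, 120.0) units [ 0.02 -6.04  1.21]
```

View pics/c5.png

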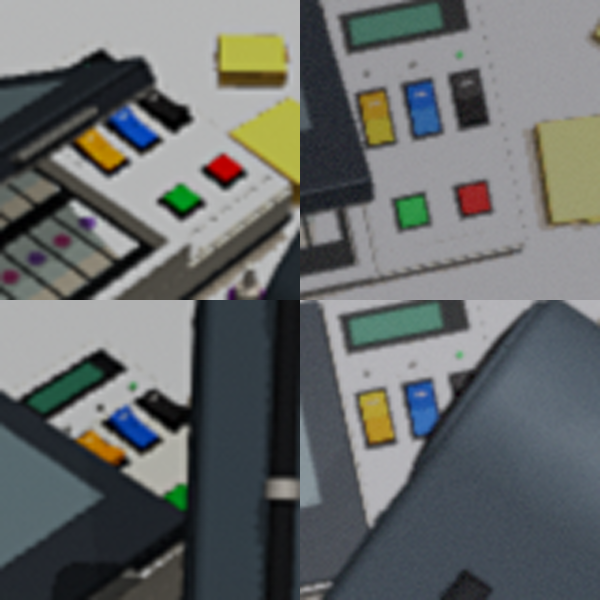

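The amber rocker's shading has flipped: its far half is now the bright, level one, while before it was the darker one. The heat is on, and the blue rocker is unchanged. I'll return for the shaker.

Emit:
apply_moves --plan "0 -0.6 0 0 0 0;0 -0.8 0 0 0 0;0 -0.8 0 0 0 0;0 -0.8 0 0 0 0;0 -0.8 0 0 0 0;0 -0.8 0 0 0 0;0 -0.8 0 0 0 0;0 -0.5 0.4 0 0 0;0 0 0.6 0 0 0;0 0 0 0 0 0"

```text
time_s: 12.23
position: [0.6335, -0.0859, 0.1268]
tcp_rot: [[0.981, 0.196, -0.012], [0.196, -0.981, 0.004], [-0.011, -0.006, -1.0]]
force: [-1.9, -0.5, -0.6]
opening: 0.004
grasp_force: 0.0
```

Emit:
apply_moves --plan "0 0 0 0 0 0;0 0 0 0 0 0"

```text
time_s: 12.4
position: [0.6393, -0.0912, 0.1323]
tcp_rot: [[0.982, 0.191, 0.001], [0.191, -0.982, -0.0], [0.001, 0.0, -1.0]]
force: [0.1, -0.4, 0.2]
opening: 0.006
grasp_force: 0.0
```

```bash
python3 w.py 22 -111.5 95
```

```text
t 12.4 local mm [  22.2 -115.6  132.3] F [ 0.1 -0.4  0.2] yaw 11.02
-> (22.0, -111.5, 95.0) units [-0.   -0.08  0.75]
```

Emit:
apply_moves --plan "0 -0.08 0.3 0 0 0;0 0 0.3 0 0 0;0 0 0.1 0 0 0;0 0 0 0 0 0;0 0 0.04 0 0 0;0 0 0.04 0 0 0;0 0 0 0 0 0"

```text
time_s: 12.98
position: [0.6401, -0.0882, 0.0941]
tcp_rot: [[0.982, 0.19, 0.005], [0.19, -0.982, -0.001], [0.005, 0.002, -1.0]]
force: [1.9, -0.6, 2.5]
opening: 0.004
grasp_force: 1.2
```

Emit:
apply_moves --plan "0 0 0.03 0 0 0;0 0 0.02 0 0 0;0 0 0.02 0 0 0;0 0 0 0 0 0"

```text
time_s: 13.32
position: [0.6394, -0.0877, 0.09]
tcp_rot: [[0.982, 0.191, 0.003], [0.191, -0.982, -0.001], [0.003, 0.002, -1.0]]
force: [2.9, 0.2, 5.7]
opening: 0.006
grasp_force: 2.8
```

Emit:
apply_moves --plan "0 0 0.02 0 0 0;0 0 0.01 0 0 0;0 0 0 0 0 0"

```text
time_s: 13.57
position: [0.6395, -0.0877, 0.0898]
tcp_rot: [[0.982, 0.191, 0.004], [0.191, -0.982, -0.001], [0.003, 0.002, -1.0]]
force: [1.2, -0.1, 11.9]
opening: 0.005
grasp_force: 5.8
```

Emit:
apply_moves --plan "0 0 0.02 0 0 0;0 0 0 0 0 0"

```text
time_s: 13.73
position: [0.6395, -0.0877, 0.0897]
tcp_rot: [[0.982, 0.191, 0.004], [0.191, -0.982, -0.001], [0.004, 0.002, -1.0]]
force: [-0.3, 0.1, 15.2]
opening: 0.005
grasp_force: 7.9
```

Emit:
apply_moves --plan "0 0 -0.1 0 0 0;0 0 -0.4 0 0 0;0 0 -0.2 0 0 0;-0.4 -0.1 0 0 0 0;-0.6 -0.15 0 0 0 0;-0.6 -0.15 0 0 0 0;-0.4 -0.1 0 0 0 0;-0.1 -0.05 0 0 0 0;0 0 0 0 0 0;0 0 0 0 0 0"

```text
time_s: 14.57
position: [0.5307, -0.0807, 0.1216]
tcp_rot: [[0.982, 0.191, 0.001], [0.191, -0.982, -0.0], [0.001, 0.001, -1.0]]
force: [0.3, 0.5, -0.5]
opening: 0.008
grasp_force: 0.0
```

```bash
python3 w.py -82 -84 82
```

```text
t 14.57 local mm [-82.4 -84.5 121.6] F [ 0.3  0.5 -0.5] yaw 11.0
-> (-82.0, -84.0, 82.0) units [ 0.01 -0.01  0.79]
```

Emit:
apply_moves --plan "0 0 0.3 0 0 0;0 0 0.3 0 0 0;0 0 0.1 0 0 0;0 0 0.03 0 0 0;0 0 0.03 0 0 0;0 0 0.03 0 0 0;0 0 0 0 0 0"

```text
time_s: 15.15
position: [0.5303, -0.0805, 0.0823]
tcp_rot: [[0.982, 0.191, 0.001], [0.191, -0.982, -0.0], [0.001, 0.0, -1.0]]
force: [-0.7, 0.2, -0.2]
opening: 0.005
grasp_force: 0.0
```

Emit:
apply_moves --plan "0 0 0.03 0 0 0;0 0 0.03 0 0 0;0 0 0 0 0 0"

```text
time_s: 15.4
position: [0.5304, -0.0806, 0.0794]
tcp_rot: [[0.982, 0.191, 0.002], [0.191, -0.982, -0.0], [0.002, 0.001, -1.0]]
force: [0.5, 1.1, 2.8]
opening: 0.004
grasp_force: 1.0
```

Emit:
apply_moves --plan "0 0 0.02 0 0 0;0 0 0.02 0 0 0;0 0 0 0 0 0"

```text
time_s: 15.65
position: [0.5305, -0.0805, 0.0774]
tcp_rot: [[0.982, 0.191, 0.002], [0.191, -0.982, -0.0], [0.002, 0.001, -1.0]]
force: [1.9, 1.3, 4.6]
opening: 0.008
grasp_force: 1.7
```

Press about 2 mm more, until the force passes 5 N and the key bottoms out.

Emit:
apply_moves --plan "0 0 0.02 0 0 0;0 0 0.02 0 0 0;0 0 0 0 0 0"

```text
time_s: 15.9
position: [0.5308, -0.0805, 0.0754]
tcp_rot: [[0.982, 0.191, 0.002], [0.191, -0.982, -0.0], [0.002, 0.001, -1.0]]
force: [2.5, 1.0, 5.0]
opening: 0.008
grasp_force: 2.4
```

Emit:
apply_moves --plan "0 0 0.01 0 0 0;0 0 0.01 0 0 0;0 0 0 0 0 0"

```text
time_s: 16.15
position: [0.5308, -0.0805, 0.0752]
tcp_rot: [[0.982, 0.191, 0.003], [0.191, -0.982, -0.001], [0.003, 0.001, -1.0]]
force: [1.7, 0.8, 9.2]
opening: 0.005
grasp_force: 4.9
```

The key bottomed out at 75.2 mm. I'll retreat up and to the right, then check.

Emit:
apply_moves --plan "0 0 -0.1 0 0 0;0 0 -0.5 0 0 0;0 0 -0.8 0 0 0;0 0 -0.8 0 0 0;0 0.7 -0.3 0 0 0;0 0.8 0 0 0 0;0 0.8 0 0 0 0;0 0.8 0 0 0 0;0 0.8 0 0 0 0;0 0.8 0 0 0 0"

```text
time_s: 16.98
position: [0.573, -0.3122, 0.1979]
tcp_rot: [[0.982, 0.191, -0.004], [0.191, -0.982, 0.002], [-0.003, -0.003, -1.0]]
force: [0.9, 0.4, -0.7]
opening: 0.002
grasp_force: 0.0
```

Emit:
apply_moves --plan "0 0.8 0 0 0 0;-0.4 0.7 0 0 0 0;-0.4 0.7 0 0 0 0;-0.4 0.7 0 0 0 0;-0.4 0.7 0 0 0 0;0 0.4 0 0 0 0;0 0 0 0 0 0;0 0 0 0 0 0;0 0 0 0 0 0"

```text
time_s: 17.73
position: [0.5334, -0.5209, 0.1976]
tcp_rot: [[0.982, 0.191, -0.003], [0.191, -0.982, 0.004], [-0.002, -0.004, -1.0]]
force: [-0.4, 0.2, 0.5]
opening: 0.002
grasp_force: 0.0
```

Run:
```python
from rig import capture
import cv2,numpy as np
f=lambda i:cv2.resize(i[...,::-1],(400,300),interpolation=cv2.INTER_CUBIC)
a,b=capture("scene"),capture("top");o,p=np.load("pics/scene.npy"),np.load("pics/top.npy")
s=np.s_[135:261,168:336];t=np.s_[100:250,170:370]
t2=np.s_[130:205,260:360]
cv2.imwrite("pics/c6.png",np.vstack([np.hstack([f(p[t2]),f(b[t2])]),np.hstack([f(a[s]),f(b[t])])]))
```

```text
(no output)
```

View pics/c6.png

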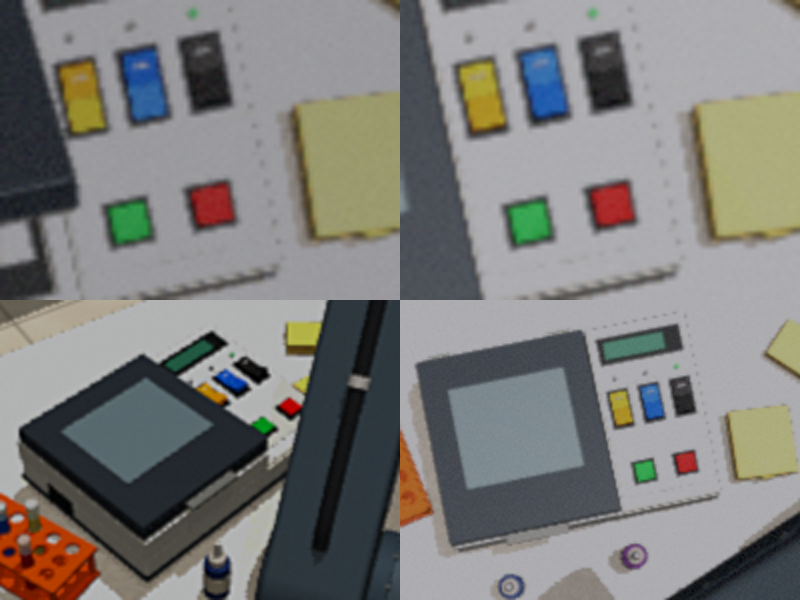

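The shading of both the amber and blue rockers has flipped, and the mains rocker looks the same as before. The lid is flat, the keys look up, and the bottles, rack and slide box are still in place. I'll hand in.

```bash
python3 -c "from rig import bot;print(bot.hand_in())"
```

```text
the job is handed in; nothing more can be done
None
```

I shut the lid, switched on heat and then the shaker, tapped the start key, backed the arm clear and handed the job in at about 18 s; the final pictures showed nothing else moved, and the hand-in returned no verdict.

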